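# Load the sample holder and hold the beam shutter open

## Task

Set the round metal sample holder upright in the ring-shaped port on top of the black-topped accessory, flat and fully home, and let go of it. Then pull the accessory's spring-return shutter slide out by its upright tab until its pointer stands between the two teeth of the index fork, and keep it there: finish while still holding the slide at the mark, without letting go. Leave the sample in the port and do not disturb the jar, the little tray or the bottle.

Things in the scene. Friction and masses are not known exactly. Their poses are not given: they have to be found in the camera images.
- stage: Fixed accessory: white box, black top plate 200 x 220 mm (its x, y), top face 120 mm above the bench. Origin: centre of its underside. -x is its front, facing the robot, turned up to 20 degrees. On top: sample port (right, y = -55 mm) and shutter slide (left, y = +50 mm), which runs along the accessory's x between rails 6 mm high; spring housing 10 mm high at x = 87 to 99 mm behind the slide.
- port (a point): Centre of the sample port, on the upper face of the top plate (120 mm above the bench): a steel ring 7 mm high, inner diameter 48 mm, outer 60 mm; the plate is its floor. Axes are those of the accessory.
- holder: Loose sample holder, plain aluminium, about 0.1 kg: round foot flange 44 mm across, 8 mm high (lower edge bevelled), and above it a round grip 26 mm across, up to 38 mm above the underside. Stands upright on the bench. Origin: centre of its underside, z up through the grip. Fully home, its underside lies on the port's floor.
- shutter: Spring-return slide: strip 100 x 36 x 6 mm on the top plate, an upright black tab in its middle, 12 mm thick (x), 30 mm wide (y), top 44 mm above the plate. Origin: under the tab's middle, on the plate's face; axes as the accessory's. Slides only along -x (to the front), from home at x = 50 mm in the accessory, 85 mm to a stop. Spring: 4.5 N at home, 1.1 N more per 10 mm; goes home if let go.
- pointer (a point): Tip of the slide's pointer, a thin bar 4 mm wide sticking out to the left (+y) level with the middle of the tab; 34 mm left of the tab's middle, 8 mm above the top plate. Moves with the slide; axes as the accessory's.
- mark (a point): Middle of the gap of the index fork: a small steel clip, 24 mm long, fixed on the top plate left of the slide, with two upright teeth 12 mm apart and 12 mm high. With the slide home the pointer is 25 to 55 mm behind it (accessory +x); this differs each time. The slide is at the mark when pointer and mark have the same position along the accessory's x.
- jar: Bystander: amber glass jar, 52 mm across, 75 mm high, standing loose on the bench. Origin: centre of its underside.
- tray: Bystander: small open white tray, 56 x 56 x 28 mm, loose on the bench. Origin: centre of its underside.
- flask: Bystander: white bottle, 56 mm across, 130 mm high, loose on the bench to the left of the accessory. Origin: centre of its underside.
Things that resemble listed ones, but are neither listed nor needed, are in the scene too. What is shaped like the holder but brown or green is not meant.

How it is judged:
By the outcome, as a careful person would: the job done as asked, in the order asked, and still so for the second after the job is handed in, while the arm keeps its last pose, push and grip.
It also fails if it takes over 51 s, if anything falls off the work surface, if the arm or the gripper's body presses on something with over 40 N, if the wrist force passes 120 N, or if a joint passes its speed limit or range.

## Robot

A 6-joint arm with a two-finger parallel gripper is mounted at the origin on the work surface. World frame = base frame: x ahead of the robot, y to its left, z up, the work surface at z = 0. Lengths are in m, angles in rad, forces in N, time in s.
With the tool pointing down it reaches from about 0.35 to 0.975 m from the base axis. Payload 4.9 kg.
Tool frame: the origin (TCP) lies midway between the tips of the shut fingers; the grasp point (between the pads) lies 19 mm behind it; z points along the fingers, y is the line along which they close (so a half turn about z gives the same grasp; the last joint's range is limited). The gripper opens to 85 mm and grips with 20 to 120 N. Pads are 22 mm wide; open, the fingers measure 114 mm over their backs; the gripper's body (76 mm by 85 mm) begins 54 mm behind the grasp point. The pads swing forward as they close: fully open they stand 13 mm farther back than shut.
Start: joints at [1.06, 0.053, 1.613, -0, 1.476, -0.119], TCP at [0.239, 0.578, 0.231] pointing down, gripper open.
Joint ranges: [-3.01, 3.01], [-1.01, 2.22], [0.06, 2.58], [-1.02, 4.17], [0.09, 2.62], [-3.14, 3.14]. Speed limits (rad/s): [2.57, 2.57, 3.14, 3.14, 3.14, 3.14].

## Interface

Orientations are given as a unit quaternion [w, x, y, z].
In Python, from plant import state, grab_frame, job_done, cut_out, place_of gives the robot as it stands.
- The arm moves only by the tool jog_arm, never from a script. Its argument "motion" is text: rows parted by semicolons, each of 7 numbers parted by spaces: the opening in per cent of the stroke, from 0 (shut) to 100 (fully open), then the shift along the tool's x, y, z as a fraction of full scale, then the turn, a rotation vector about the tool's x, y, z as a fraction of full scale. A call has exactly 5 rows; each row is the pose to reach, as a shift and turn from the pose commanded when the call began, along the tool's axes at that moment; what a row does not reach only later rows make up. Full scale, the value 1, is 50 cm for a shift and 1.5 rad for a turn. A row lasts 1/8 s, in which the tool goes at most 62.5 mm and 10.7 degrees, less where a joint would pass 70% of its speed; a pose out of reach is approached as far as the arm can. A call with a number of a shift or a turn outside -1 to 1 is refused whole. A call with a gripper value outside its range is refused whole. The fingers move at their own pace and stop on an object; the grip force is fixed at half the most. Time passes only in rows, so rows that repeat a pose let the fingers close, or fill a call up. It gives the time, the measured TCP pose, the force, the opening and the grip force at its end, in the units of the state.
- state(): the state, without advancing time (a new reading comes with each control period).
- grab_frame(name): name is "scene" or "top" or "wrist"; returns a dict with "color" (400x640x3 uint8, red, green, blue), "range_z" (400x640 float32, m along the optical axis (not along the pixel's ray), 0 where there is no reading), "intrinsics" (3x3 intrinsics, pixels), "k1" (the pictures are not rectified: a ray, as slopes to the right and down, at radius r is drawn at 1 + k1 r^2 times it, then the intrinsics apply), "world_from_camera" (4x4, takes a point from camera to world coordinates). Camera axes: x right, y up, looking along -z (the intrinsics and any distortion apply to the point x, -y, -z); pixel columns grow to the right and rows downward; lengths in m; the calibration is good to about 2 mm. A picture is of the moment at which its call begins.
- job_done(): hands the job in; it is judged then, once.
Trained networks look in the newest picture that a camera, given by its name, has taken for a name from the list of things; names that differ only in an ending like _2 or _b are one class to them, and where a whole thing is asked for, a point or a joint stands for the part that bears it (a point fixed in the world has none). Each returns a list of dicts, best first, with "p" (0 to 1); they miss things now and then, are a little off and sometimes report something else, mostly with a low value. They report only what shows in the picture. A call takes as long as a camera call. They do not tell look-alikes from the thing itself.
- cut_out(camera, thing): "pixels" (400x640 bool, what is visible of it).
- place_of(camera, thing): "at" ([x, y, z] in m, in world coordinates, good to about 4 mm: a listed point, or the origin of a listed thing).
The state is a dict: "time": time; "joint_pos": joint angles; "joint_vel": joint speeds; "joint_efforts": joint torques, N m; "tool_pos": TCP position; "tool_rot": TCP orientation; "contact_force": force on the tool from outside, world axes, zero at the start; "ft_torque": the same for the moment, N m; "gripper_width": opening from 0.0 (shut) to 1.0 (fully open); "grasp_force": force on a finger pad.
Only numpy, scipy, OpenCV 4.12 (cv2) and the standard library are available. Lean on these libraries where they do the work, as an engineer would, in place of code of your own. Each camera call takes 0.05 s, during which the arm holds its last target. There are 200 camera calls.

## Working session

There is one attempt and no reset: what is moved stays moved. The work goes in short steps, Python scripts to look and compute and a tool call to move; the robot and the scene stay as the last step left them, time stands still between calls to the robot, and variables do not carry over. Pictures are saved under pics/ and viewed, at most 12 in all, crops included, and the job is handed in when it is done.

Besides the shell and the picture viewer there is one more tool, called by a JSON object that holds its "fn" and its "kwargs". jog_arm: Moves the arm, as the interface text tells. Shift numbers are shares of 50 cm and turn numbers shares of 1.5 rad, none past 1 either way. Its arguments: {"type":"object","properties":{"motion":{"type":"string"}},"required":["motion"]}

```bash
mkdir -p pics; cat > h.py <<'E'
import numpy as np, cv2
from plant import *
from scipy.spatial.transform import Rotation as R
def cloud(f):
    K=np.array(f["intrinsics"]);T=np.array(f["world_from_camera"])
    v,u=np.mgrid[0:400,0:640].astype(float)
    p=cv2.undistortPoints(np.stack([u.ravel(),v.ravel()],1)[:,None],K,np.array([f["k1"],0,0,0,0.]))[:,0]
    z=f["range_z"].ravel()
    c=np.stack([p[:,0]*z,-p[:,1]*z,-z],1)
    return (c@T[:3,:3].T+T[:3,3]).reshape(400,640,3)
def save(f,n): cv2.imwrite("pics/"+n,f["color"][:,:,::-1])
def toolaxes():
    s=state(); q=s["tool_rot"]; return np.array(s["tool_pos"]),R.from_quat([q[1],q[2],q[3],q[0]])
E
python3 - <<'E'
from h import *
np.set_printoptions(precision=4,suppress=True)
for c in ["top","scene"]:
    f=grab_frame(c); save(f,c+"1.png"); print(c,f["world_from_camera"][:3,3])
    for t in ["stage","port","holder","shutter","pointer","mark","jar","tray","flask"]:
        print(c,t,[(round(d["p"],2),np.round(d["at"],4)) for d in place_of(c,t)[:4]])
print(state())
E
```

```text
top [0.3799 0.0355 1.2136]
top stage [(0.9, array([ 0.5849,  0.1523, -0.0041]))]
top port [(0.81, array([0.6028, 0.0976, 0.1194]))]
top holder [(0.7, array([ 0.6451, -0.1419,  0.0013])), (0.53, array([ 0.6413, -0.3115,  0.0014])), (0.52, array([ 0.6119, -0.2173, -0.0035])), (0.32, array([ 0.5124, -0.3282,  0.0008]))]
top shutter [(0.93, array([0.6203, 0.2176, 0.115 ]))]
top pointer [(0.91, array([0.6062, 0.2495, 0.1253]))]
top mark [(0.55, array([0.563 , 0.2346, 0.1266]))]
top jar [(0.56, array([ 0.5148, -0.3294, -0.0002]))]
top tray [(0.69, array([ 0.4374, -0.2076,  0.002 ]))]
top flask [(0.63, array([ 0.547 ,  0.3965, -0.0054]))]
scene [ 0.942  -0.0826  0.8414]
scene stage [(0.9, array([ 0.5842,  0.1587, -0.0029])), (0.32, array([ 0.6127, -0.2153, -0.0002]))]
scene port [(0.77, array([0.5996, 0.1047, 0.1195])), (0.7, array([0.6031, 0.2535, 0.1275]))]
scene holder [(0.83, array([ 0.646 , -0.137 ,  0.0012])), (0.79, array([ 0.5748, -0.1449, -0.0008])), (0.71, array([ 0.6353, -0.311 , -0.0029])), (0.52, array([ 0.6151, -0.2166, -0.0012]))]
scene shutter [(0.67, array([0.6105, 0.2168, 0.1188]))]
scene pointer [(0.96, array([0.6063, 0.252 , 0.1269]))]
scene mark [(0.51, array([ 0.5436,  0.3978, -0.0001]))]
scene jar [(0.93, array([ 0.5152, -0.3252, -0.0004]))]
scene tray [(0.86, array([ 0.4438, -0.2069,  0.    ]))]
scene flask [(0.58, array([0.5445, 0.3962, 0.0001]))]
{'time': 1.0, 'joint_pos': array([ 1.06  ,  0.0527,  1.6129, -0.    ,  1.4759, -0.119 ]), 'joint_vel': array([-0.0007, -0.0013, -0.0013, -0.0016,  0.    ,  0.001 ]), 'joint_efforts': array([  0.0009, -39.3702, -37.0467,  -0.0002,   0.0005,  -0.    ]), 'tool_pos': array([0.2387, 0.5776, 0.2313]), 'tool_rot': array([0.    , 0.1947, 0.9809, 0.    ]), 'contact_force': array([-0.2716,  0.54  ,  0.3165]), 'ft_torque': array([-0.0394,  0.0183, -0.0594]), 'grasp_force': 0.0, 'gripper_width': 0.9990844154015383}
```

View pics/top1.png

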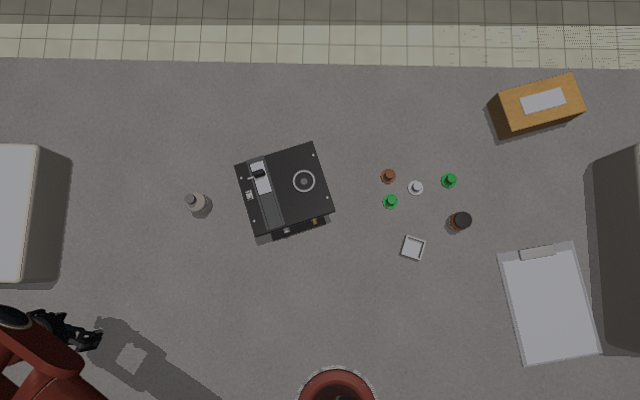

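View pics/scene1.png

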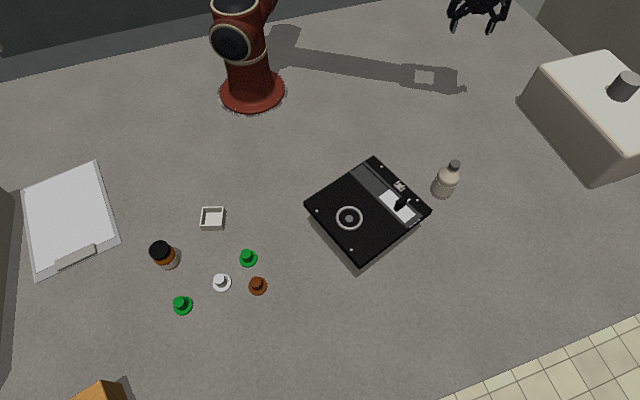

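The aluminium holder is at top pixel (416,187), about world (0.613, -0.216). Its brown and green look-alikes are at (389,176), (390,201) and (450,180). The stage is yawed about +18°, with the ring at (304,181), the tab at (258,173) and the fork at (249,195).

```bash
cat >> h.py <<'E'
def goal(pos,yaw):
    """yaw = world angle of tool y, tool down"""
    p,r=toolaxes(); c,s=np.cos(yaw),np.sin(yaw)
    G=R.from_matrix(np.array([[-s,c,0],[c,s,0],[0,0,-1.]]))
    print("shift",np.round(r.inv().apply(np.array(pos)-p)/.5,4),"turn",np.round((r.inv()*G).as_rotvec()/1.5,4))
E
python3 - <<'E'
from h import *
f=grab_frame("top");P=cloud(f)
m=(P[...,2]>.112)&(P[...,2]<.124)&(abs(P[...,0]-.58)<.16)&(abs(P[...,1]-.15)<.16)
q=P[m][:,:2].astype(np.float32)
rc=cv2.minAreaRect(q);print(m.sum(),np.round(rc[0],4),np.round(rc[1],4),rc[2],np.median(P[m][:,2]))
goal([.50,-.216,.22],0)
goal([.612,-.216,.22],0)
E
```

```text
5139 [0.5818 0.154 ] [0.2008 0.2199] 19.49146842956543 0.12012663927034017
shift [-1.0892 -1.2674  0.0226] turn [ 0.    -0.     0.786]
shift [-1.2962 -1.1818  0.0226] turn [ 0.    -0.     0.786]
```

{"fn": "jog_arm", "kwargs": {"motion": "100 -0.1 -0.08 0 0 0 0.12; 100 -0.19 -0.16 0 0 0 0.24; 100 -0.28 -0.24 0 0 0 0.36; 100 -0.37 -0.32 0 0 0 0.48; 100 -0.46 -0.40 0 0 0 0.6"}}

```text
time: 1.68
tool_pos: [0.3754, 0.3033, 0.2316]
tool_rot: [0.0, 0.604, 0.797, 0.0]
contact_force: [1.0, 0.7, -0.4]
gripper_width: 1.001
grasp_force: 0.0
```

```bash
python3 -c "
from h import *
print(state()['tool_pos'],state()['joint_vel'])
goal([.572,-.216,.20],0)"
```

```text
[0.37541925 0.30326667 0.23160453] [-9.87785856e-01 -3.54698476e-01  2.81069790e-01 -3.65993690e-04
  6.33861895e-02  4.51922415e-01]
shift [-1.1061  0.098   0.0631] turn [ 0.0007 -0.0002  0.1823]
```

{"fn": "jog_arm", "kwargs": {"motion": "100 -0.12 0.01 0 0 0 0.05; 100 -0.24 0.02 0 0 0 0.1; 100 -0.36 0.03 0 0 0 0.15; 100 -0.48 0.04 0 0 0 0.18; 100 -0.6 0.05 0 0 0 0.18"}}

```text
time: 2.3
tool_pos: [0.482, 0.0215, 0.2317]
tool_rot: [0.0, 0.704, 0.71, 0.0]
contact_force: [-0.2, 1.3, 0.4]
gripper_width: 0.998
grasp_force: 0.0
```

```bash
python3 -c "
from h import *
goal([.572,-.216,.20],0)"
```

```text
shift [-0.4765  0.1759  0.0637] turn [ 0.0009 -0.      0.0057]
```

{"fn": "jog_arm", "kwargs": {"motion": "80 -0.11 0.04 0.01 0 0 0; 80 -0.22 0.08 0.03 0 0 0; 80 -0.33 0.12 0.05 0 0 0.005; 80 -0.43 0.16 0.06 0 0 0.005; 80 -0.475 0.176 0.064 0 0 0.005"}}

```text
time: 2.92
tool_pos: [0.5719, -0.2157, 0.1987]
tool_rot: [-0.0, 0.707, 0.707, -0.0]
contact_force: [0.9, -0.4, -0.1]
gripper_width: 0.798
grasp_force: 0.0
```

```bash
python3 -c "
from h import *
f=grab_frame('wrist');save(f,'w1.png');T=f['world_from_camera'];P=cloud(f)
print(np.round(T,3))
for d in place_of('wrist','holder')+place_of('top','holder'): print(d)
print(state()['tool_pos'])
"
```

```text
[[ 1.     0.    -0.001  0.574]
 [-0.     0.95   0.314 -0.134]
 [ 0.001 -0.314  0.95   0.341]
 [ 0.     0.     0.     1.   ]]
{'at': [0.5676, -0.1426, -0.0042], 'p': 0.97}
{'at': [0.6124, -0.2136, -0.0026], 'p': 0.87}
{'at': [0.6399, -0.3143, 0.001], 'p': 0.69}
{'at': [0.6485, -0.1382, -0.0], 'p': 0.66}
{'at': [0.586, 0.1531, -0.002], 'p': 0.62}
{'at': [0.5722, -0.1439, 0.0001], 'p': 0.59}
{'at': [0.6142, -0.2148, -0.0008], 'p': 0.55}
{'at': [0.6404, -0.313, 0.0016], 'p': 0.53}
{'at': [0.6455, -0.139, 0.0001], 'p': 0.45}
[ 0.57156044 -0.21348216  0.19907382]
```

View pics/w1.png

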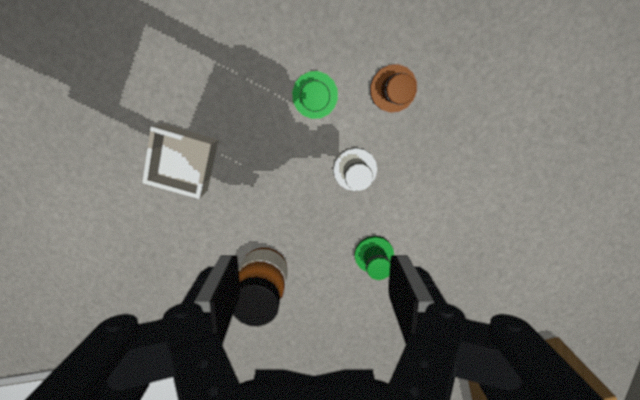

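The wrist picture shows the aluminium holder at (356,172), with green at (315,95) and (375,258), and brown at (395,88).

```bash
python3 -c "
from h import *
P=cloud(grab_frame('wrist'))
d=np.hypot(P[...,0]-.613,P[...,1]+.215)
for lo,hi in((.033,.045),(.005,.012)):
    m=(d<.035)&(P[...,2]>lo)&(P[...,2]<hi);q=P[m][:,:2].astype(np.float32)
    print(m.sum(),cv2.minEnclosingCircle(q),q.mean(0),np.median(P[m][:,2]))
for i in range(3): print(state()['tool_pos'])
goal([.613,-.215,.1],0)
"
```

```text
607 ((0.6152439713478088, -0.2142149657011032), 0.013302304781973362) [ 0.6149814  -0.21366711] 0.03739242545026128
699 ((0.6153196692466736, -0.21448419988155365), 0.02197888493537903) [ 0.61277527 -0.20873724] 0.007528901207672578
[ 0.5715068  -0.21261292  0.19929306]
[ 0.5715068  -0.21261292  0.19929306]
[ 0.5715068  -0.21261292  0.19929306]
shift [-0.0051  0.083   0.1986] turn [-0.0002 -0.0005  0.0011]
```

{"fn": "jog_arm", "kwargs": {"motion": "65 -0.0034 0.045 0.07 0 0 0; 65 -0.0034 0.087 0.15 0 0 0; 65 -0.0034 0.087 0.23 0 0 0; 65 -0.0034 0.087 0.29 0 0 0; 65 -0.0034 0.087 0.29 0 0 0"}}

```text
time: 3.75
tool_pos: [0.6129, -0.2121, 0.0515]
tool_rot: [-0.003, 0.706, 0.708, -0.001]
contact_force: [0.9, 0.9, 0.2]
gripper_width: 0.65
grasp_force: 0.0
```

```bash
python3 -c "
from h import *
P=cloud(grab_frame('wrist'))
d=np.hypot(P[...,0]-.615,P[...,1]+.214)
m=(d<.03)&(P[...,2]>.033)&(P[...,2]<.045);q=P[m][:,:2].astype(np.float32)
print(m.sum(),m.sum() and (cv2.minEnclosingCircle(q),q.mean(0),np.median(P[m][:,2])))
print(state()['tool_pos'])
goal([.6152,-.2143,.013],0)
"
```

```text
1872 (((0.6152656674385071, -0.21419022977352142), 0.013531974516808987), array([ 0.6152809, -0.2130473], dtype=float32), np.float64(0.03729815470323854))
[ 0.61448708 -0.21316092  0.05397528]
shift [-0.0024  0.0016  0.0819] turn [-0.0011 -0.0007  0.0021]
```

{"fn": "jog_arm", "kwargs": {"motion": "65 -0.001 0.001 0.04 0 0 0; 65 -0.001 0.001 0.082 0 0 0; 65 -0.001 0.001 0.082 0 0 0; 65 -0.001 0.001 0.082 0 0 0; 30 -0.001 0.001 0.082 0 0 0"}}

```text
time: 4.42
tool_pos: [0.6162, -0.2158, 0.0141]
tool_rot: [0.001, 0.707, 0.708, 0.0]
contact_force: [-0.2, 0.3, -0.9]
gripper_width: 0.451
grasp_force: 0.0
```

{"fn": "jog_arm", "kwargs": {"motion": "0 0 0 0 0 0 0; 0 0 0 0 0 0 0; 0 0 0 0 0 0 0; 0 0 0 0 0 0 0; 0 0 0 0 0 0 0"}}

```text
time: 5.05
tool_pos: [0.6164, -0.2158, 0.0144]
tool_rot: [0.001, 0.707, 0.708, 0.0]
contact_force: [0.2, 0.5, 6.0]
gripper_width: 0.28
grasp_force: 59.5
```

```bash
python3 -c "
from h import *
f=grab_frame('wrist');save(f,'w2.png')
goal([.6152,-.2143,.25],0);print(state())
"
```

```text
shift [ 0.0026 -0.0016 -0.4712] turn [0.0011 0.0006 0.001 ]
{'time': 5.1, 'joint_pos': array([-4.50585614e-01,  3.29764617e-01,  1.68326325e+00, -1.00157729e-04,
        1.12674488e+00, -4.52053335e-01]), 'joint_vel': array([-0.00015434,  0.00054778, -0.00051743, -0.00068084, -0.0015921 ,
       -0.00163545]), 'joint_efforts': array([ 1.69100370e-01, -4.23573732e+01, -2.88961923e+01,  8.21668468e-02,
       -8.70849215e-02, -8.46073759e-03]), 'tool_pos': array([ 0.61639866, -0.21580107,  0.01442066]), 'tool_rot': array([8.74479793e-04, 7.06572185e-01, 7.07640387e-01, 2.55632493e-04]), 'contact_force': array([-0.38729221, -0.75529531,  4.81030935]), 'ft_torque': array([-0.0613058 ,  0.12654777, -0.00706052]), 'grasp_force': 59.5075124502182, 'gripper_width': 0.2866559585382118}
```

View pics/w2.png

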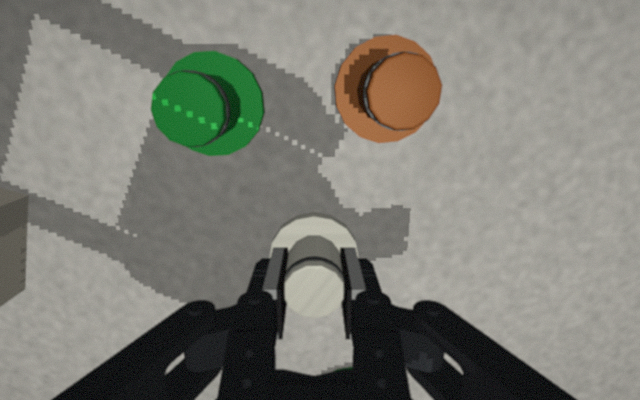

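Gripped at width 0.28 with 59.5 N, and the holder is centred between the pads at (315,280).

{"fn": "jog_arm", "kwargs": {"motion": "0 0 0 -0.05 0 0 0; 0 0 0 -0.15 0 0 0; 0 0 0 -0.26 0 0 0; 0 0 0 -0.36 0 0 0; 0 0 0 -0.44 0 0 0"}}

```text
time: 5.72
tool_pos: [0.6155, -0.2152, 0.2347]
tool_rot: [0.0, 0.707, 0.708, 0.0]
contact_force: [0.8, 0.0, -1.0]
gripper_width: 0.284
grasp_force: 59.1
```

```bash
python3 -c "
from h import *
goal([.56,.06,.25],np.radians(19.5))
"
```

```text
shift [ 0.5507 -0.1101 -0.0306] turn [ 2.000e-04  1.000e-04 -2.258e-01]
```

{"fn": "jog_arm", "kwargs": {"motion": "0 0.12 -0.02 0 0 0 -0.08; 0 0.24 -0.05 -0.01 0 0 -0.16; 0 0.36 -0.07 -0.02 0 0 -0.226; 0 0.47 -0.095 -0.03 0 0 -0.226; 0 0.55 -0.11 -0.03 0 0 -0.226"}}

```text
time: 6.35
tool_pos: [0.5591, 0.0618, 0.2477]
tool_rot: [-0.0, 0.577, 0.817, -0.0]
contact_force: [1.0, -0.7, -0.9]
gripper_width: 0.285
grasp_force: 59.2
```

{"fn": "jog_arm", "kwargs": {"motion": "0 0 0 0 0 0 0; 0 0 0 0 0 0 0; 0 0 0 0 0 0 0; 0 0 0 0 0 0 0; 0 0 0 0 0 0 0"}}

```text
time: 6.98
tool_pos: [0.5603, 0.0589, 0.2482]
tool_rot: [-0.0, 0.578, 0.816, -0.0]
contact_force: [0.2, -0.2, -0.5]
gripper_width: 0.28
grasp_force: 59.1
```

```bash
python3 -c "
from h import *
f=grab_frame('wrist');save(f,'w3.png');np.savez('w3.npz',**f);P=cloud(f)
for n in('port','mark','pointer','shutter'): print(n,[(round(d['p'],2),np.round(d['at'],4)) for d in place_of('wrist',n)[:2]])
p,r=toolaxes();print(p,r.as_quat())
L=r.inv().apply((P-p).reshape(-1,3)).reshape(P.shape)   # tool frame
m=(np.hypot(L[...,0],L[...,1])<.03)&(L[...,2]<.02)&(L[...,2]>-.06)
vs,us=np.where(m);print('held',m.sum(),us.min(),us.max(),vs.min(),vs.max())
zs=L[m][:,2];print(np.histogram(zs,bins=16))
"
```

```text
port [(0.57, array([0.6046, 0.0975, 0.1198]))]
mark []
pointer []
shutter [(0.98, array([0.6129, 0.2173, 0.1219]))]
[0.56024987 0.05942957 0.24830778] [5.77142809e-01 8.16643238e-01 3.14600423e-06 1.77760529e-06]
held 13258 214 400 212 368
(array([ 602, 1236,  876,  834,  635,  642,  494, 1473, 2326,  600,  576,
        474,  275,  203, 1790,  222]), array([-0.05997442, -0.05537033, -0.05076623, -0.04616214, -0.04155804,
       -0.03695394, -0.03234985, -0.02774575, -0.02314166, -0.01853756,
       -0.01393347, -0.00932937, -0.00472527, -0.00012118,  0.00448292,
        0.00908701,  0.01369111]))
```

View pics/w3.png

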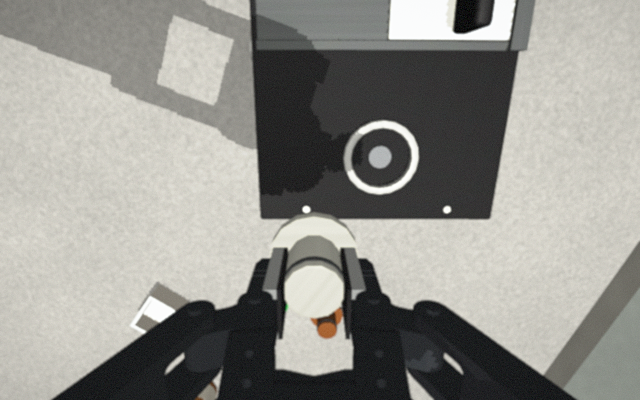

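The ring shows at (381,157) and the held holder's flange arc at (313,235), with the holder upright in the grip.

```bash
cat > m.py <<'E'
from h import *
from scipy.optimize import least_squares
def circ(q,r=None,c0=None):
    c0=q.mean(0) if c0 is None else c0
    s=least_squares(lambda x:np.hypot(*(q-x[:2]).T)-(x[2] if r is None else r),[*c0,.02],loss='soft_l1',f_scale=.001).x
    return np.round(s,4)
def ring(f,c):
    P=cloud(f);g=f['color'].min(2)
    d=np.hypot(P[...,0]-c[0],P[...,1]-c[1])
    m=(d<.045)&(d>.015)&(P[...,2]>.1235)&(P[...,2]<.132);q=P[m]
    print('ring n',m.sum(),'z',np.median(q[:,2]));return circ(q[:,:2],.027)
def held(f,p,r):
    P=cloud(f);L=r.inv().apply((P-p).reshape(-1,3)).reshape(P.shape)
    m=(np.hypot(L[...,0],L[...,1])<.017)&(L[...,2]<-.02)&(L[...,2]>-.03)&(f['color'].min(2)>110)
    q=L[m];print('top n',m.sum(),np.median(q[:,2]),cv2.minEnclosingCircle(q[:,:2].astype(np.float32)))
    # flatness of top -> tilt
    A=np.c_[q[:,:2],np.ones(len(q))];print('tilt',np.linalg.lstsq(A,q[:,2],rcond=None)[0])
    m=(np.hypot(L[...,0],L[...,1])<.026)&(L[...,2]>.0)&(L[...,2]<.014)&(f['color'].min(2)>110)
    q=L[m];print('flange n',m.sum(),np.median(q[:,2]),'lo/hi',q[:,:2].min(0),q[:,:2].max(0))
    k=np.array([q[np.abs(q[:,1]-b)<.001][:,:2][q[np.abs(q[:,1]-b)<.001][:,0].argmax()] for b in np.arange(-.016,.017,.002) if (np.abs(q[:,1]-b)<.001).any()])
    print('flange circ',circ(k,.0217,np.zeros(2)))
E
python3 - <<'E'
from m import *
f=dict(np.load('w3.npz'));p,r=toolaxes()
print(ring(f,(.601,.1)));held(f,p,r)
ft=grab_frame('top');print(ring(ft,(.601,.1)));fs=grab_frame('scene');print(ring(fs,(.601,.1)))
P=cloud(f);m=(P[...,2]>.112)&(P[...,2]<.1225)&(P[...,0]>.45)&(P[...,1]>.03);print(np.median(P[m][:,2]))
E
```

```text
ring n 1599 z 0.1262764251299036
[0.6033 0.1025 0.02  ]
top n 2697 -0.022916818280649103 ((-0.0014707782538607717, 0.0013912118738517165), 0.014967398717999458)
tilt [ 0.02519079  0.00181128 -0.02288509]
flange n 2129 0.007008909674446839 lo/hi [ 0.00033135 -0.01959301] [0.02219423 0.02378594]
flange circ [0.0003 0.002  0.02  ]
ring n 47 z 0.12612250997729557
[0.5987 0.101  0.02  ]
ring n 203 z 0.12657213163855463
[0.603  0.1005 0.02  ]
0.11958537272484851
```

```bash
python3 -c "
from h import *
goal([.620,.050,.162],np.radians(19.5))
"
```

```text
shift [-0.0579  0.1063  0.1726] turn [0.     0.     0.0001]
```

{"fn": "jog_arm", "kwargs": {"motion": "0 -0.03 0.05 0.05 0 0 0; 0 -0.058 0.106 0.11 0 0 0; 0 -0.058 0.106 0.16 0 0 0; 0 -0.058 0.106 0.173 0 0 0; 0 -0.058 0.106 0.173 0 0 0"}}

```text
time: 7.95
tool_pos: [0.6197, 0.05, 0.1619]
tool_rot: [-0.0, 0.577, 0.817, -0.0]
contact_force: [-0.4, -0.6, -0.8]
gripper_width: 0.283
grasp_force: 59.3
```

{"fn": "jog_arm", "kwargs": {"motion": "0 0 0 0 0 0 0; 0 0 0 0 0 0 0; 0 0 0 0 0 0 0; 0 0 0 0 0 0 0; 0 0 0 0 0 0 0"}}

```text
time: 8.57
tool_pos: [0.6198, 0.0499, 0.1618]
tool_rot: [0.0, 0.577, 0.817, -0.0]
contact_force: [-0.1, -1.0, 0.1]
gripper_width: 0.286
grasp_force: 59.3
```

```bash
python3 - <<'E'
from m import *
f=grab_frame('wrist');save(f,'w4.png');p,r=toolaxes();print(p)
c=ring(f,(.602,.1015));print(c);held(f,p,r)
print('ring in tool',r.inv().apply(np.r_[c[:2],.127]-p))
goal([.6014,.1018,.150],np.radians(19.5))
E
```

```text
[0.61982965 0.04987874 0.16177133]
ring n 3673 z 0.1261765694444098
[0.6037 0.1025 0.02  ]
top n 2752 -0.023061846600993738 ((0.0008583790622651577, 0.0005767527036368847), 0.0169474259018898)
tilt [ 0.02201997  0.00605265 -0.02305731]
flange n 2143 0.006888908758172485 lo/hi [ 0.00082675 -0.0195133 ] [0.02274681 0.02354805]
flange circ [0.0008 0.002  0.02  ]
ring in tool [0.0549873  0.00237255 0.03477034]
shift [ 1.102e-01 -1.000e-04  2.350e-02] turn [-0.      0.      0.0001]
```

View pics/w4.png

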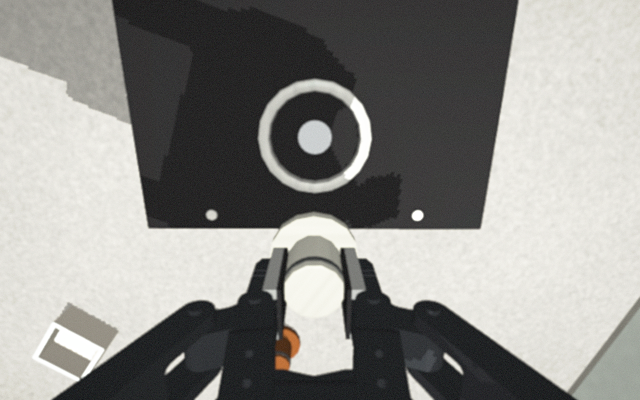

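The ring centre is at (315,137) and the holder axis at (315,~285), so they are well aligned laterally.

{"fn": "jog_arm", "kwargs": {"motion": "0 0.05 0.001 0 0 0 0; 0 0.108 0.001 0 0 0 0; 0 0.108 0.001 0.02 0 0 0; 0 0.108 0.001 0.0235 0 0 0; 0 0.108 0.001 0.0235 0 0 0"}}

```text
time: 9.25
tool_pos: [0.6023, 0.1002, 0.1495]
tool_rot: [-0.0, 0.577, 0.816, -0.0]
contact_force: [0.9, -0.4, -0.5]
gripper_width: 0.282
grasp_force: 59.3
```

{"fn": "jog_arm", "kwargs": {"motion": "0 0 0 0.005 0 0 0; 0 0 0 0.011 0 0 0; 0 0 0 0.017 0 0 0; 0 0 0 0.023 0 0 0; 0 0 0 0.023 0 0 0"}}

```text
time: 9.88
tool_pos: [0.602, 0.101, 0.1381]
tool_rot: [-0.0, 0.577, 0.817, -0.0]
contact_force: [-0.2, 0.9, -0.4]
gripper_width: 0.279
grasp_force: 59.3
```

```bash
python3 - <<'E'
from m import *
f=grab_frame('wrist');save(f,'w5.png');p,r=toolaxes();print(p,state()['contact_force'],state()['ft_torque'])
c=ring(f,(.602,.1015));print(c)
E
```

```text
[0.6021972  0.10097668 0.1383534 ] [-0.6030134  -0.53628938 -0.58197769] [0.00101248 0.03016124 0.02157087]
ring n 3636 z 0.12678371859604315
[0.6049 0.0984 0.02  ]
```

View pics/w5.png

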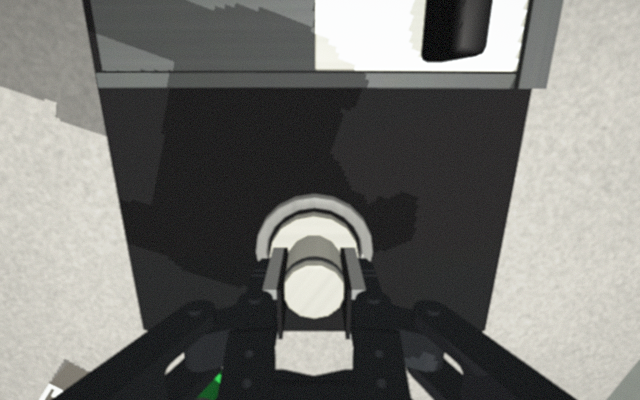

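The flange sits inside the ring with no contact force. I'll lower it the rest of the way.

{"fn": "jog_arm", "kwargs": {"motion": "0 0 0 0.003 0 0 0; 0 0 0 0.006 0 0 0; 0 0 0 0.008 0 0 0; 0 0 0 0.008 0 0 0; 0 0 0 0.008 0 0 0"}}

```text
time: 10.55
tool_pos: [0.6023, 0.1009, 0.1345]
tool_rot: [-0.0, 0.577, 0.817, -0.0]
contact_force: [0.7, 0.3, -1.2]
gripper_width: 0.284
grasp_force: 59.5
```

{"fn": "jog_arm", "kwargs": {"motion": "0 0 0 0.001 0 0 0; 0 0 0 0.002 0 0 0; 0 0 0 0.003 0 0 0; 0 0 0 0.003 0 0 0; 0 0 0 0.003 0 0 0"}}

```text
time: 11.18
tool_pos: [0.6024, 0.101, 0.1344]
tool_rot: [0.0, 0.577, 0.817, -0.0]
contact_force: [-4.4, -0.1, 5.8]
gripper_width: 0.281
grasp_force: 59.7
```

{"fn": "jog_arm", "kwargs": {"motion": "55 0 0 0 0 0 0; 55 0 0 0 0 0 0; 55 0 0 0 0 0 0; 55 0 0 0 0 0 0; 55 0 0 0 0 0 0"}}

```text
time: 11.8
tool_pos: [0.6023, 0.101, 0.133]
tool_rot: [-0.0, 0.577, 0.817, -0.0]
contact_force: [0.4, 0.1, -0.6]
gripper_width: 0.549
grasp_force: 0.0
```

{"fn": "jog_arm", "kwargs": {"motion": "55 0 0 -0.03 0 0 0; 55 0 0 -0.07 0 0 0; 55 0 0 -0.12 0 0 0; 55 0 0 -0.17 0 0 0; 55 -0.04 0 -0.19 0 0 0"}}

```text
time: 12.42
tool_pos: [0.6104, 0.0823, 0.2322]
tool_rot: [0.002, 0.576, 0.817, 0.002]
contact_force: [-0.2, -0.7, -0.2]
gripper_width: 0.549
grasp_force: 0.0
```

{"fn": "jog_arm", "kwargs": {"motion": "55 0 0 0 0 0 0; 55 0 0 0 0 0 0; 55 0 0 0 0 0 0; 55 0 0 0 0 0 0; 55 0 0 0 0 0 0"}}

```text
time: 13.05
tool_pos: [0.6088, 0.0823, 0.2277]
tool_rot: [-0.0, 0.577, 0.817, -0.0]
contact_force: [0.6, -0.6, -0.3]
gripper_width: 0.546
grasp_force: 0.0
```

```bash
python3 - <<'E'
from m import *
f=grab_frame('wrist');save(f,'w6.png');np.savez('w6.npz',**f);p,r=toolaxes();print(p)
P=cloud(f);c=ring(f,(.604,.1025));print(c)
d=np.hypot(P[...,0]-.604,P[...,1]-.1025)
m=(d<.025)&(P[...,2]>.15)&(P[...,2]<.165);q=P[m]
print('top',m.sum(),np.median(q[:,2]),cv2.minEnclosingCircle(q[:,:2].astype(np.float32)),np.linalg.lstsq(np.c_[q[:,:2]-q[:,:2].mean(0),np.ones(len(q))],q[:,2],rcond=None)[0])
m=(P[...,2]>.158)&(P[...,2]<.17)&(P[...,1]>.15);q=P[m]
print('tab',m.sum(),np.median(q[:,2]),cv2.minAreaRect(q[:,:2].astype(np.float32)),q.mean(0))
for n in('mark','pointer','shutter'): print(n,[(round(d['p'],2),np.round(d['at'],4)) for d in place_of('wrist',n)[:2]])
E
```

```text
[0.60886831 0.08228484 0.22779866]
ring n 2843 z 0.12663190545619094
[0.6041 0.1014 0.02  ]
top 1250 0.15737685449893046 ((0.6041448712348938, 0.1023222953081131), 0.013417907059192657) [ 0.02456001 -0.07152535  0.15706543]
tab 713 0.1629654943477568 ((0.6186648011207581, 0.21124207973480225), (0.012458696961402893, 0.016378235071897507), 18.295869827270508) [0.61798142 0.2107299  0.16269206]
mark []
pointer []
shutter [(0.65, array([0.6148, 0.2174, 0.1239]))]
```

View pics/w6.png

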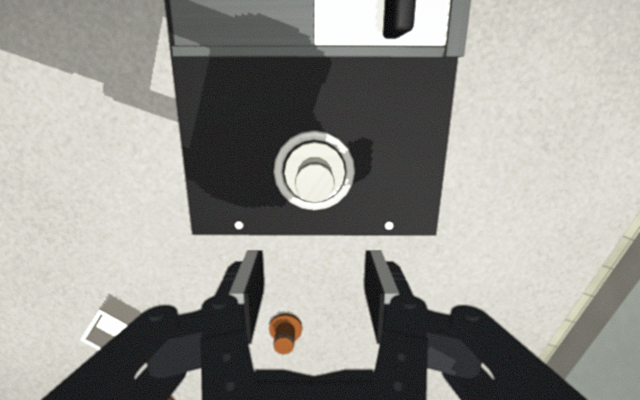

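The holder stands centred in the ring at (315,170). Its top reads 37.4 mm above the plate, the same as on the bench, so it is home. Next, view the tab and fork.

{"fn": "jog_arm", "kwargs": {"motion": "55 0.08 0 -0.02 0 0 0; 55 0.16 0 -0.03 0 0 0; 55 0.2 0 -0.04 0 0 0; 55 0.2 0 -0.04 0 0 0; 55 0.2 0 -0.04 0 0 0"}}

```text
time: 13.88
tool_pos: [0.5758, 0.1755, 0.2478]
tool_rot: [0.0, 0.577, 0.817, -0.0]
contact_force: [-0.1, -0.8, -0.6]
gripper_width: 0.554
grasp_force: 0.0
```

{"fn": "jog_arm", "kwargs": {"motion": "55 0 0 0 0 0 0; 55 0 0 0 0 0 0; 55 0 0 0 0 0 0; 55 0 0 0 0 0 0; 55 0 0 0 0 0 0"}}

```text
time: 14.5
tool_pos: [0.5756, 0.1763, 0.248]
tool_rot: [-0.0, 0.577, 0.817, -0.0]
contact_force: [0.1, 0.3, -0.1]
gripper_width: 0.55
grasp_force: 0.0
```

```bash
python3 - <<'E'
from m import *
f=grab_frame('wrist');save(f,'w7.png');np.savez('w7.npz',**f);p,r=toolaxes();print(p)
P=cloud(f)
m=(P[...,2]>.159)&(P[...,2]<.168)&(P[...,1]>.17)&(np.hypot(P[...,0]-.618,P[...,1]-.217)<.03);q=P[m]
rc=cv2.minAreaRect(q[:,:2].astype(np.float32));print('tab',m.sum(),np.median(q[:,2]),rc)
print('tab in tool',r.inv().apply(np.r_[rc[0],.164]-p))
for n in('mark','pointer','shutter'): print(n,[(round(d['p'],2),np.round(d['at'],4),np.round(r.inv().apply(np.array(d['at'])-p),4)) for d in place_of('wrist',n)[:2]])
E
```

```text
[0.57560456 0.17638248 0.24807943]
tab 726 0.16310112418915154 ((0.6161071062088013, 0.21774756908416748), (0.012259439565241337, 0.030434500426054), 19.104717254638672)
tab in tool [0.02546231 0.05198624 0.08408317]
mark [(0.87, array([0.5633, 0.2391, 0.1259]), array([0.0632, 0.0093, 0.1222]))]
pointer [(0.83, array([0.6052, 0.2519, 0.1238]), array([0.0613, 0.0531, 0.1243]))]
shutter [(0.72, array([0.6128, 0.2167, 0.1213]), array([0.0256, 0.0485, 0.1268]))]
```

View pics/w7.png

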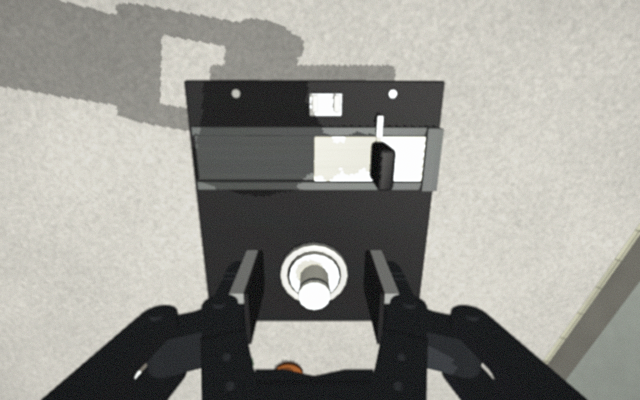

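Tab at (382,165), pointer bar at (380,125) and fork at (325,104). The holder is seated in the ring at (314,275).

{"fn": "jog_arm", "kwargs": {"motion": "40 0.02 0.05 0 0 0 0; 40 0.05 0.1 0 0 0 0; 40 0.051 0.1 0.04 0 0 0; 40 0.051 0.1 0.1 0 0 0; 40 0.051 0.1 0.12 0 0 0"}}

```text
time: 15.32
tool_pos: [0.612, 0.2163, 0.1842]
tool_rot: [-0.002, 0.577, 0.817, -0.002]
contact_force: [-0.5, -0.2, 0.5]
gripper_width: 0.4
grasp_force: 0.0
```

```bash
python3 - <<'E'
from m import *
f=dict(np.load('w7.npz'));P=cloud(f)
r=R.from_matrix([[-np.sin(np.radians(19.4)),np.cos(np.radians(19.4)),0],[np.cos(np.radians(19.4)),np.sin(np.radians(19.4)),0],[0,0,-1]])
def ana(P,p,extra=''):
    L=r.inv().apply((P-p).reshape(-1,3)).reshape(P.shape)
    m=(abs(L[...,1]-.009)<.025)&(abs(L[...,0]-.063)<.025)&(P[...,2]>.1235)&(P[...,2]<.14)
    q=L[m];z=P[m][:,2];print('fork',len(q),'y',q[:,1].min(),q[:,1].max(),'x',q[:,0].min(),q[:,0].max())
    h=q[z>.129];print('teeth y',np.histogram(h[:,1],bins=np.arange(-.008,.03,.002)))
    m=(abs(L[...,1]-.053)<.012)&(abs(L[...,0]-.056)<.006)&(P[...,2]>.1235)&(P[...,2]<.135)&(f['color'].min(2)>100)
    q=L[m];print('pointer',len(q),np.median(q,0),q[:,1].min(),q[:,1].max(),q[:,0].max())
ana(P,np.array([.5756,.1764,.2481]))
print(state()['tool_pos'],state()['contact_force'])
c=np.concatenate([f['color'][80:200,200:470]]);cv2.imwrite('pics/c7.png',cv2.resize(c[:,:,::-1],None,fx=2.9,fy=2.9,interpolation=cv2.INTER_CUBIC))
E
```

```text
fork 1267 y -0.015591303501589607 0.0339079563948549 x 0.038131585059042516 0.07511972248428862
teeth y (array([ 0,  0,  0,  0, 32, 51, 16,  0,  0,  0,  0,  0, 33, 45, 11,  0,  0,
        0]), array([-0.008, -0.006, -0.004, -0.002,  0.   ,  0.002,  0.004,  0.006,
        0.008,  0.01 ,  0.012,  0.014,  0.016,  0.018,  0.02 ,  0.022,
        0.024,  0.026,  0.028]))
pointer 98 [0.05353369 0.05211144 0.11933959] 0.041617307307636735 0.0641991801472476 0.05946491174084945
[0.61201094 0.21626737 0.18415386] [-0.54573309 -0.24692797  0.45034047]
```

{"fn": "jog_arm", "kwargs": {"motion": "40 0 0 0.03 0 0 0; 40 0 0 0.06 0 0 0; 40 0 0 0.09 0 0 0; 40 0 0 0.104 0 0 0; 40 0 0 0.104 0 0 0"}}

```text
time: 15.95
tool_pos: [0.6139, 0.217, 0.1353]
tool_rot: [-0.0, 0.577, 0.817, -0.0]
contact_force: [-0.6, 0.0, -0.3]
gripper_width: 0.403
grasp_force: 0.0
```

{"fn": "jog_arm", "kwargs": {"motion": "0 0 0 0 0 0 0; 0 0 0 0 0 0 0; 0 0 0 0 0 0 0; 0 0 0 0 0 0 0; 0 0 0 0 0 0 0"}}

```text
time: 16.58
tool_pos: [0.6144, 0.2171, 0.137]
tool_rot: [0.0, 0.577, 0.817, 0.0]
contact_force: [-3.9, -2.0, 6.0]
gripper_width: 0.13
grasp_force: 60.0
```

```bash
python3 - <<'E'
from m import *
f=grab_frame('wrist');save(f,'w8.png');print(state())
E
```

```text
{'time': 16.625, 'joint_pos': array([ 2.25614530e-01,  1.85582253e-01,  1.62982822e+00, -6.69764294e-05,
        1.32560553e+00, -1.14878959e-01]), 'joint_vel': array([-0.00012446,  0.00063522, -0.00111965,  0.00038062,  0.00018134,
       -0.00048202]), 'joint_efforts': array([  0.05092291, -40.05699992, -33.90996337,   0.07790868,
        -0.96393216,  -0.07447349]), 'tool_pos': array([0.61440475, 0.21713025, 0.13702045]), 'tool_rot': array([2.16490682e-04, 5.77075535e-01, 8.16690726e-01, 1.93179581e-04]), 'contact_force': array([-4.18613539, -0.61358361,  6.4737765 ]), 'ft_torque': array([-0.16171771,  0.48953792, -0.08691485]), 'grasp_force': 60.03083109855652, 'gripper_width': 0.1308156383607775}
```

View pics/w8.png

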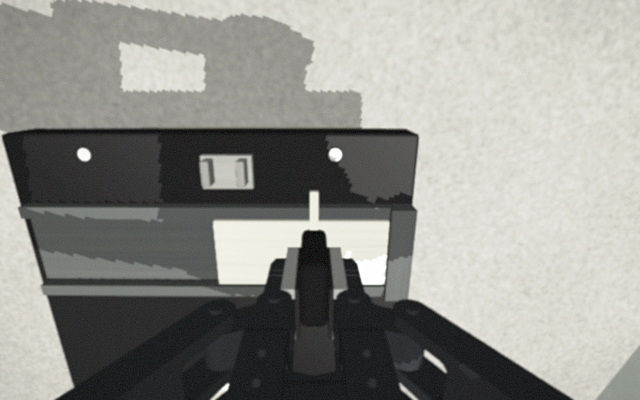

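The pads are closed on the tab. The pointer is at (314,205) and the fork's teeth are at (208,172) and (243,172). Pull most of the way, then measure.

{"fn": "jog_arm", "kwargs": {"motion": "0 0 -0.012 0 0 0 0; 0 0 -0.028 0 0 0 0; 0 0 -0.044 0 0 0 0; 0 0 -0.06 0 0 0 0; 0 0 -0.07 0 0 0 0"}}

```text
time: 17.25
tool_pos: [0.5835, 0.2062, 0.1371]
tool_rot: [0.002, 0.577, 0.817, 0.003]
contact_force: [8.6, 3.9, -0.2]
gripper_width: 0.126
grasp_force: 59.2
```

{"fn": "jog_arm", "kwargs": {"motion": "0 0 0 0 0 0 0; 0 0 0 0 0 0 0; 0 0 0 0 0 0 0; 0 0 0 0 0 0 0; 0 0 0 0 0 0 0"}}

```text
time: 17.88
tool_pos: [0.5835, 0.2063, 0.1371]
tool_rot: [0.002, 0.577, 0.817, 0.003]
contact_force: [7.3, 3.4, -0.2]
gripper_width: 0.129
grasp_force: 59.3
```

```bash
cat > a.py <<'E'
from m import *
import sys
f=grab_frame('wrist');np.savez('w9.npz',**f);P=cloud(f);p,r=toolaxes();print(p,state()['contact_force'],state()['gripper_width'])
save(f,sys.argv[1])
L=r.inv().apply((P-p).reshape(-1,3)).reshape(P.shape)
x,y=L[...,0],L[...,1]
h=y[(x>.026)&(x<.055)&(abs(y)<.04)&(P[...,2]>.129)&(P[...,2]<.136)]
print('teeth',np.histogram(h,bins=np.arange(-.03,.03,.002)))
for b in np.array_split(np.sort(h),2): print(b.min(),b.max(),np.median(b))
m=(x>.024)&(x<.033)&(abs(y)<.02)&(P[...,2]>.1245)&(P[...,2]<.131)&(f['color'].min(2)>110)
q=y[m];print('pointer',len(q),q.min(),q.max(),np.median(q),x[m].max())
for n in('mark','pointer'): print(n,[(round(d['p'],2),np.round(r.inv().apply(np.array(d['at'])-p),4)) for d in place_of('wrist',n)[:2]])
cv2.imwrite('pics/c'+sys.argv[1],cv2.resize(f['color'][110:270,180:440,::-1],None,fx=3,fy=3,interpolation=cv2.INTER_CUBIC))
E
python3 a.py 9.png
```

```text
[0.58356281 0.20625867 0.13714341] [6.60893809 3.00619144 0.05825774] 0.12769034696983267
teeth (array([  0,   0,   0,   0,   0,   0,  40, 118,  84,   0,   0,   0,   0,
         0,  53, 136, 110,   0,   0,   0,   0,   0,   0,   0,   0,   0,
         0,   0,   0]), array([-3.00000000e-02, -2.80000000e-02, -2.60000000e-02, -2.40000000e-02,
       -2.20000000e-02, -2.00000000e-02, -1.80000000e-02, -1.60000000e-02,
       -1.40000000e-02, -1.20000000e-02, -1.00000000e-02, -8.00000000e-03,
       -6.00000000e-03, -4.00000000e-03, -2.00000000e-03,  2.77555756e-17,
        2.00000000e-03,  4.00000000e-03,  6.00000000e-03,  8.00000000e-03,
        1.00000000e-02,  1.20000000e-02,  1.40000000e-02,  1.60000000e-02,
        1.80000000e-02,  2.00000000e-02,  2.20000000e-02,  2.40000000e-02,
        2.60000000e-02,  2.80000000e-02]))
-0.01692090916283806 -0.0001497279673876696 -0.014394425869725972
-0.00014836309257152856 0.003558017421370168 0.001667670870675159
pointer 153 -0.0002807384366661455 0.004568040192963967 0.0021346195602784486 0.03286871931251909
mark [(0.97, array([ 0.0329, -0.0089,  0.0118]))]
pointer [(0.89, array([0.0315, 0.0018, 0.0137])), (0.65, array([ 0.0352, -0.0095,  0.0096]))]
```

View pics/c9.png

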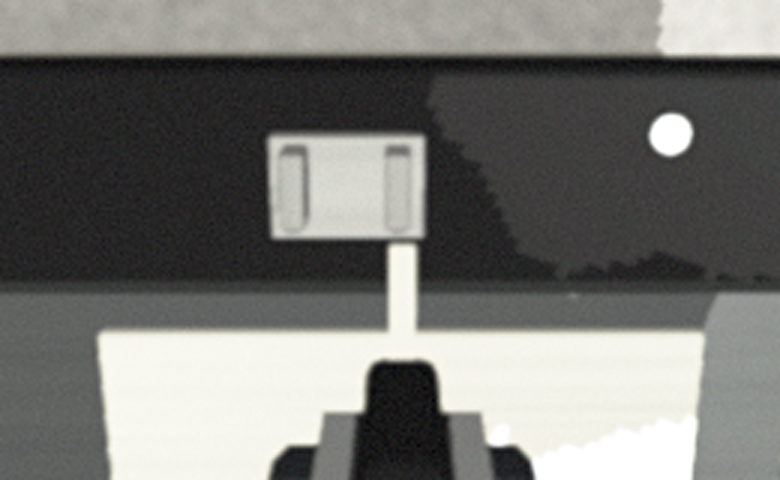

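The pointer is at 402 px in the crop and the fork's gap middle at 345 px, so about 8.8 mm remain.

{"fn": "jog_arm", "kwargs": {"motion": "0 0 -0.006 0 0 0 0; 0 0 -0.012 0 0 0 0; 0 0 -0.018 0 0 0 0; 0 0 -0.018 0 0 0 0; 0 0 -0.018 0 0 0 0"}}

```text
time: 18.65
tool_pos: [0.5753, 0.2033, 0.1371]
tool_rot: [0.002, 0.577, 0.817, 0.003]
contact_force: [7.2, 3.4, -0.3]
gripper_width: 0.13
grasp_force: 59.2
```

```bash
python3 a.py 10.png
```

```text
[0.57522998 0.20332219 0.13708361] [ 8.43503813  3.10821174 -0.73147795] 0.13004210143550762
teeth (array([  0,   0,   0,   0,   0,   0,   0,   0,   0,   0,   0, 109, 127,
         0,   0,  36,  32,   0,   6, 120, 108,   1,   0,   0,   0,   0,
         0,   0,   0]), array([-3.00000000e-02, -2.80000000e-02, -2.60000000e-02, -2.40000000e-02,
       -2.20000000e-02, -2.00000000e-02, -1.80000000e-02, -1.60000000e-02,
       -1.40000000e-02, -1.20000000e-02, -1.00000000e-02, -8.00000000e-03,
       -6.00000000e-03, -4.00000000e-03, -2.00000000e-03,  2.77555756e-17,
        2.00000000e-03,  4.00000000e-03,  6.00000000e-03,  8.00000000e-03,
        1.00000000e-02,  1.20000000e-02,  1.40000000e-02,  1.60000000e-02,
        1.80000000e-02,  2.00000000e-02,  2.20000000e-02,  2.40000000e-02,
        2.60000000e-02,  2.80000000e-02]))
-0.007912755715625367 0.0016925984914418774 -0.005545900350132067
0.0016926339492500445 0.012050803268440196 0.0096825490229768
pointer 152 -0.0002442786789001081 0.004606833866198013 0.0019255207176416145 0.03292772268379672
mark [(0.68, array([-0.0478, -0.0088,  0.1375]))]
pointer [(0.98, array([0.0306, 0.0022, 0.0138]))]
```

View pics/c10.png

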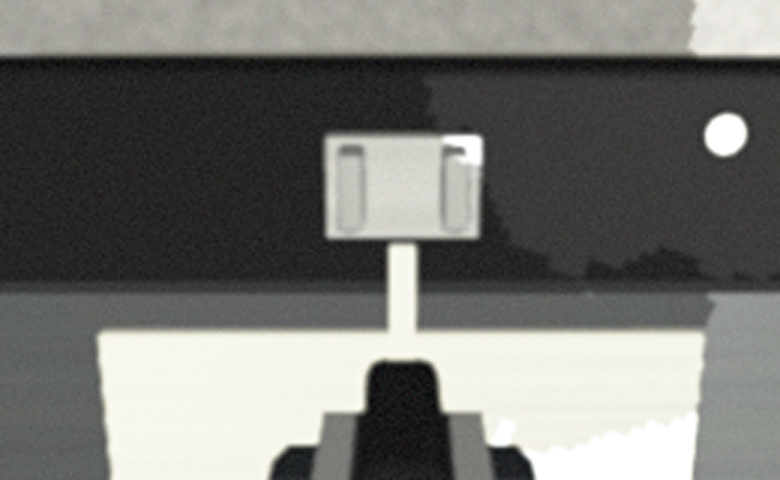

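The pointer (402 px) is centred in the fork gap (403 px), and the grip is firm. Handing in.

```bash
python3 -c "
from plant import *
print(job_done())"
```

```text
the job is handed in; nothing more can be done
None
```

The holder stands flat and fully home in the port and is released; the slide is still gripped with its pointer centred in the fork to within about 0.2 mm. I handed the job in at about 19 s, with no verdict returned.

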